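Pack the slide mailer and snap the transport case shut

ROBOT

A 6-joint arm with a two-finger parallel gripper is mounted at the origin on a cart in front of the work surface, level with it; the furniture and walls round the work are solid. World frame = base frame: x ahead of the robot, y to its left, z up, the work surface at z = 0. Lengths are in m, angles in degrees, forces in N, time in s.
With the tool pointing down it reaches from about 0.275 to 0.75 m from the base axis. Payload 10.2 kg.
Tool frame: the origin (TCP) lies midway between the tips of the shut fingers; the grasp point (between the pads) lies 19 mm behind it; y points along the fingers, x is the direction in which the jaws open and shut, and the axes are right-handed (so a half turn about y gives the same grasp; the last joint's range is limited). The gripper opens to 88 mm and grips with 3 to 60 N. Pads are 18 mm wide; open, the fingers measure 123 mm over their backs; the gripper's body (75 mm by 187 mm) begins 45 mm behind the grasp point.
Start: joints at [54.695, 17.928, 85.812, -0, 76.261, -12.8], TCP at [0.201, 0.485, 0.239] pointing down, gripper open.
Joint ranges: [-168.41, 168.41], [-55.51, 124.54], [10.69, 146.95], [-70.63, 250.63], [1, 178], [-165.06, 165.06]. Speed limits (degrees/s): [136.94, 136.94, 172.46, 180, 180, 180].

INTERFACE

Orientations are given as a 3x3 rotation matrix whose columns are the frame's x, y, z axes.
In Python, from station import readout, imaging, bot gives the robot as it stands.
- The arm moves only by the tool drive_tool, never from a script. Its argument "targets" is a list of rows, each a list of 7 numbers: the shift along the tool's x, y, z in cm, then the turn, a rotation vector about the tool's x, y, z in rad, then the opening in per cent of the stroke, from 0 (shut) to 100 (fully open). A call has 1 to 20 rows; each row shifts and turns the commanded pose from where the row before left it, along the tool's axes as they then stand; what a row does not reach is not made up. A row lasts 1/8 s, in which the tool goes at most 62.5 mm and 10.7 degrees, less where a joint would pass 70% of its speed; a pose out of reach is approached as far as the arm can. A call with a gripper value outside its range is refused whole. The fingers move at their own pace and stop on an object; "newtons" is the grip in N (left out, the last holds). Time passes only in rows, so rows that do not move let the fingers close. It gives the time, the measured TCP pose, the force and the opening at its end, in the units of the state.
- readout.state(): the state, without advancing time (a new reading comes with each control period).
- imaging.grab_frame(name): name is "scene" or "side" or "wrist"; returns the picture (400x640x3 uint8, red, green, blue); there is no depth.
- imaging.calibration(name): a dict with "vertical_fov" (degrees; the focal length in pixels is half the picture's height over the tangent of half this angle, whatever the lens; pixels are square), "cx", "cy" (the principal point, pixels), "k1" (the pictures are not rectified: a ray, as slopes to the right and down, at radius r is drawn at 1 + k1 r^2 times it, then the intrinsics apply), "R" (3x3) and "t" (3): a world point X has camera coordinates R X + t. Camera axes: x right, y down, z forward; pixel columns grow to the right and rows downward; lengths in m; the calibration is good to about 2 mm. A picture is of the moment at which its call begins: read the wrist's pose just before it. calibration takes no time and is no camera call; for the wrist camera it gives the pose at the moment of the call.
- bot.finish_job(): hands the job in, once; it reports no verdict.
Trained networks look in the newest picture that a camera, given by its name, has taken for a name from the list of things; names that differ only in an ending like _2 or _b are one class to them, and where a whole thing is asked for, a point or a joint stands for the part that bears it (a point fixed in the world has none). Each returns a list of dicts, best first, with "p" (0 to 1); they miss things now and then, are a little off and sometimes report something else, mostly with a low value. They report only what shows in the picture. A call takes as long as a camera call. They do not tell look-alikes from the thing itself.
- imaging.recognise(query, camera): "centre" ([x, y, z] in m, in world coordinates, good to about 4 mm: the middle of the surface that is visible of it).
The state is a dict: "clock": time; "joints": joint angles; "qvel": joint speeds; "tau": joint torques, N m; "eef_pos": TCP position; "orientation": TCP orientation; "contact_force": force on the tool from outside, world axes, zero at the start; "ft_torque": the same for the moment, N m; "gripper_width": finger opening in m.
Only numpy, scipy, OpenCV 4.12 (cv2) and the standard library are available. Lean on these libraries where they do the work, as an engineer would, in place of code of your own. Each camera call takes 0.05 s, during which the arm holds its last target.

TASK

Lay the loose slide mailer flat between the ribs of the open transport case, then bring the case's lid down and press its front edge, the one away from the hinge, until the spring catch clicks and keeps the lid shut by itself. Be gentle with the case: there is glass inside, so press only about as hard as the catch needs and stop once it has clicked. Leave the other things on the bench where they are.

Things in the scene. Friction and masses are not known exactly. Their poses are not given: they have to be found in the camera images.
- case: Grey plastic transport case, 108 (x) x 124 (y) mm, 47 mm high shut, fixed to the bench. Origin: centre of its underside; x points from the front (catch) to the back (hinge), z up; the front looks to the robot's left. Walls 4 mm thick, 36 mm high, empty inside but for one white bay. It is delicate: it takes pushes and presses of up to about 16 N; over 20 N from the robot damages it.
- bay (a point): Middle of the floor of the white bay in the case, 2 mm in front of the case's centre and 6 mm above the bench; axes as the case's. The bay is 89 mm (x) x 39 mm (y), between ribs 6 mm high at both ends and, on the long sides, only near the ends: beside the middle 50 mm of each long side 38 mm to the wall are free for a finger. The mailer's long side goes along x.
- mailer_center (a point): Centre (half-way up) of the loose slide mailer, a flat white plastic case of 36 mm (its x) x 86 mm (its y) x 9 mm (z), about 40 g, lying flat on the bench to the left of the case. Grasp it across its 36 mm.
- lid_edge (a point): Middle of the upper front edge of the lid, the edge away from the hinge; moves with the lid. Its axes are the case's when the lid is shut (z: outward normal of the lid's outer face). 47 mm above the bench at lid angle 0; 115 mm from the hinge along the lid, whose outer face runs 10 mm outside the hinge line. The lid is 134 mm wide and overlaps the walls. The catch hangs below the middle of this edge.
- lid_hinge (a point): Middle of the lid's hinge line, at the back of the case, 37 mm above the bench and 56 mm behind the case's centre; axes as the case's, the hinge runs along y. The lid is sprung: it stands open by itself, takes up to about 1.5 N at its front edge to swing down, and swings up again if let go before the catch holds it.
- case_lid (a joint): Angle of the lid, rad: 0 flat shut, 1.7 to 1.9 (upright, leaning a little back) at the start. The catch keeps it shut at some angle between 0.01 and 0.1: the keeper plate that the catch snaps under sits up to 8 mm higher or lower from case to case (the lid's overlap hides it), so the height of the click cannot be known beforehand and must be felt.
- catch_tongue (a joint): Outward bend, rad, of the catch's white spring tongue (30 x 36 mm, 10 mm proud of the case, hanging from the lid's front edge); 0 relaxed. With the lid edge still 10 to 18 mm up its hook meets the keeper's nose and is bent out to 0.1-0.17 over 5 to 7 mm of travel, against 9 to 13 N at the edge (double half-way to the hinge); it clicks back to 0 under the nose and lands 2 mm lower on a hard stop.
- cover_glass_box: Small white box of cover glasses, 31 x 63 x 23 mm, standing loose on the bench. A bystander. Origin: centre of its underside.
- tape_roll: Roll of beige label tape lying flat, 56 mm across, 18 mm high, loose. A bystander. Origin: centre of its underside.
Things that resemble listed ones, but are neither listed nor needed, are in the scene too. There is more than one size of the case; the one meant has the size given above.

How it is judged (in metres and radians):
On the way, in this order (a step that is already met when the one before it is completed fails the run):
1. the mailer lies flat in the bay while the lid is still open (x of mailer_center in the frame of bay between -0.0035 and 0.0035 m and y of mailer_center in the frame of bay between -0.0035 and 0.0035 m and z of mailer_center in the frame of bay between 0.002 and 0.0065 m and angle between mailer_center's own z axis and vertical below 0.06 rad and angle between the y axis of mailer_center and the x axis of case, either way round below 0.08 rad and value of joint case_lid above 1 rad), for 0.3 s.
2. the lid is brought down onto the catch, and the keeper's nose bends the tongue out (value of joint case_lid below 0.22 rad and value of joint catch_tongue above 0.06 rad), for 0.02 s.
At the end, for the whole second after the job is handed in: The lid is shut and held by the catch: lid angle below 0.12 rad and the tongue sprung back (below 0.025 rad), at rest; the mailer lies flat in the bay, within 3.5 mm of its centre along each side, less than 2 mm above its floor, within 0.06 rad of level and 0.08 rad of the bay's direction (x of mailer_center in the frame of bay between -0.0035 and 0.0035 m and y of mailer_center in the frame of bay between -0.0035 and 0.0035 m and z of mailer_center in the frame of bay between 0.002 and 0.0065 m and angle between mailer_center's own z axis and vertical below 0.06 rad and angle between the y axis of mailer_center and the x axis of case, either way round below 0.08 rad and value of joint case_lid below 0.12 rad and value of joint catch_tongue below 0.025 rad and velocity of joint case_lid between -0.05 and 0.05 rad/s); the robot touches nothing.
It fails at once if the robot presses or pushes the case or its lid with more than 20 N (contact force between any of the arm, the fingers and case above 20 N).
It fails at once if the cover glass box or the tape roll is moved by more than 25 mm (distance of any of cover_glass_box, tape_roll from where it was at the start of the episode above 0.025 m).
It also fails if it takes over 61 s, if anything falls off the work surface, if the arm or the gripper's body presses on something with over 40 N, if the wrist force passes 120 N, or if a joint passes its speed limit or range.

## Working session

There is one attempt and no reset: what is moved stays moved. The work goes in short steps, Python scripts to look and compute and a tool call to move; the robot and the scene stay as the last step left them, time stands still between calls to the robot, and variables do not carry over. Pictures are saved under pics/ and viewed, and the job is handed in when it is done.

Besides the shell and the picture viewer there is one more tool, called after ">>>" in YAML: its name, and indented under it one key for each argument. drive_tool: Moves the arm, as the interface text tells. Its arguments: {"type":"object","properties":{"targets":{"type":"array"},"newtons":{"type":"number"}},"required":["targets"]}

```bash
ls; mkdir -p pics
python3 - <<'E'
from station import readout, imaging, bot
import cv2
print(readout.state())
for n in ["scene","side","wrist"]:
    im=imaging.grab_frame(n); cv2.imwrite(f"pics/a_{n}.png",im[:,:,::-1]); c=imaging.calibration(n); print(n,c)
E
```

```text
pics
{'clock': 0.0, 'joints': array([ 5.46934052e+01,  1.79588083e+01,  8.58537671e+01, -6.58388201e-04,
        7.62602542e+01, -1.28001598e+01]), 'qvel': array([-0.07922864, -0.01388378,  0.05113492,  0.0007507 , -0.05445879,
        0.01231466]), 'tau': array([-6.80893536e-04, -4.02213550e+01, -2.52268410e+01,  6.94517652e-02,
        3.53021175e-02, -7.26537746e-05]), 'eef_pos': array([0.20083464, 0.48480287, 0.23816834]), 'orientation': array([[ 3.82784214e-01, -7.25533994e-04, -9.23837496e-01],
       [ 9.23836946e-01, -1.04377178e-03,  3.82784806e-01],
       [-1.24199889e-03, -9.99999192e-01,  2.70735750e-04]]), 'contact_force': array([0.57303095, 0.2106567 , 0.4629493 ]), 'ft_torque': array([0.05552104, 0.02994516, 0.04932093]), 'gripper_width': 0.08821115130163334}
scene {'vertical_fov': 50.787741581765346, 'cx': 314.950151410739, 'cy': 202.46060716126894, 'k1': -0.05878497967726865, 'R': array([[ 0.83171218, -0.5549709 , -0.01619121],
       [-0.4050192 , -0.58652268, -0.7013919 ],
       [ 0.37975558,  0.58991393, -0.71259193]]), 't': array([-0.46758066,  0.4047017 ,  0.7286256 ])}
side {'vertical_fov': 55.22953148224372, 'cx': 323.0105803173596, 'cy': 203.7623900233375, 'k1': -0.0813409570637292, 'R': array([[ 0.8788297 , -0.47704797, -0.00914346],
       [-0.24037949, -0.42611686, -0.87214799],
       [ 0.41216024,  0.76866746, -0.4891567 ]]), 't': array([-0.50349506,  0.26488335,  0.61432658])}
wrist {'vertical_fov': 61.15968194793137, 'cx': 320.2666449344791, 'cy': 203.15578525905116, 'k1': -0.0007021291103528749, 'R': array([[ 0.38209049,  0.92412372, -0.00148656],
       [ 0.88813838, -0.36676642,  0.27693429],
       [ 0.25537633, -0.10713423, -0.96088771]]), 't': array([-0.52453302, -0.03742203,  0.3900073 ])}
```

View pics/a_scene.png

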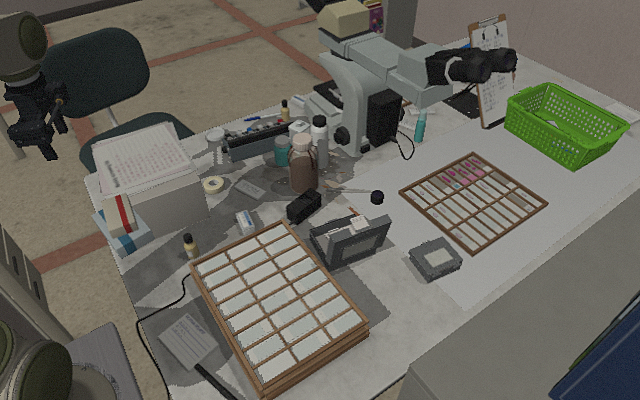

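View pics/a_side.png

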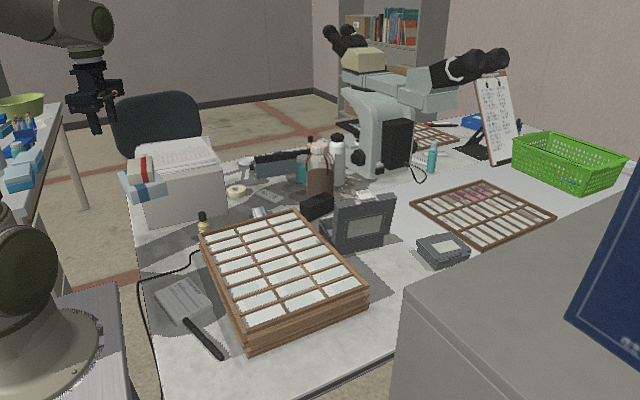

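View pics/a_wrist.png

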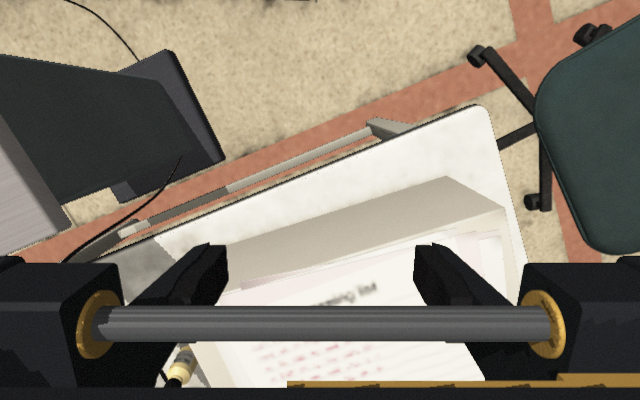

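Run:
```python
from station import readout, imaging, bot
import cv2
for n in ["scene","side"]:
  for q in ["mailer_center","case","lid_edge","catch_tongue","lid_hinge","cover_glass_box","tape_roll"]:
    print(n,q,[(x['p'],x['centre']) for x in imaging.recognise(q,n)])
print(readout.state()['clock'])
```

```text
scene mailer_center [(0.65, [0.5805, 0.3405, 0.0115])]
scene case [(0.9, [0.6539, -0.0161, 0.0786]), (0.69, [0.8088, -0.1199, 0.0348])]
scene lid_edge [(0.74, [0.8141, -0.1155, 0.0339]), (0.57, [0.6497, -0.0234, 0.1178])]
scene catch_tongue [(0.71, [0.6553, -0.018, 0.1587])]
scene lid_hinge [(0.65, [0.8079, -0.1209, 0.0318]), (0.57, [0.6487, -0.022, 0.0786]), (0.53, [0.5051, 0.4022, 0.0185]), (0.3, [0.5768, 0.3396, 0.0091])]
scene cover_glass_box [(0.68, [0.5119, 0.2271, 0.0216])]
scene tape_roll [(0.83, [0.5044, 0.4048, 0.019]), (0.61, [0.6503, -0.0206, 0.0795])]
side mailer_center [(0.56, [0.5799, 0.3357, 0.0086]), (0.46, [0.5035, 0.4021, 0.022])]
side case [(0.76, [0.6524, -0.0269, 0.0866]), (0.65, [0.8065, -0.1249, 0.0348])]
side lid_edge [(0.76, [0.8097, -0.1187, 0.0392]), (0.68, [0.6575, -0.0301, 0.1069])]
side catch_tongue [(0.52, [0.6592, -0.0193, 0.1551])]
side lid_hinge [(0.7, [0.6516, -0.0245, 0.0887]), (0.57, [0.8035, -0.1298, 0.038])]
side cover_glass_box []
side tape_roll [(0.64, [0.5054, 0.4031, 0.0204])]
0.85
```

Run:
```python
import cv2
a=cv2.imread("pics/a_scene.png")[150:300,180:480]; b=cv2.imread("pics/a_side.png")[150:300,180:480]
cv2.imwrite("pics/b1.png",cv2.resize(a,None,fx=2.66,fy=2.66,interpolation=cv2.INTER_CUBIC)); cv2.imwrite("pics/b2.png",cv2.resize(b,None,fx=2.66,fy=2.66,interpolation=cv2.INTER_CUBIC))
```

```text
(no output)
```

View pics/b1.png

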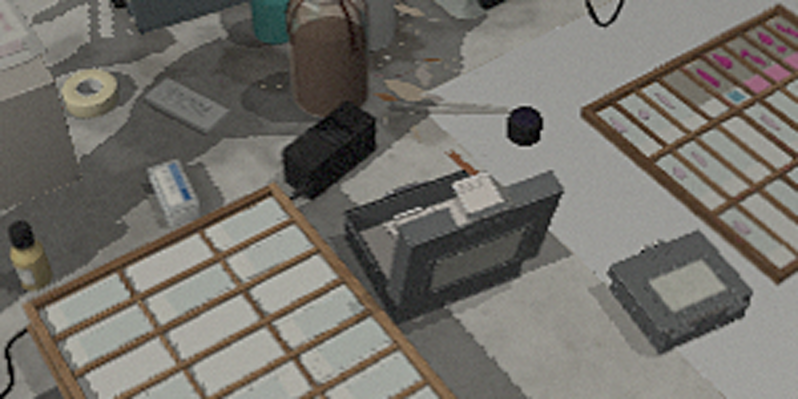

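View pics/b2.png

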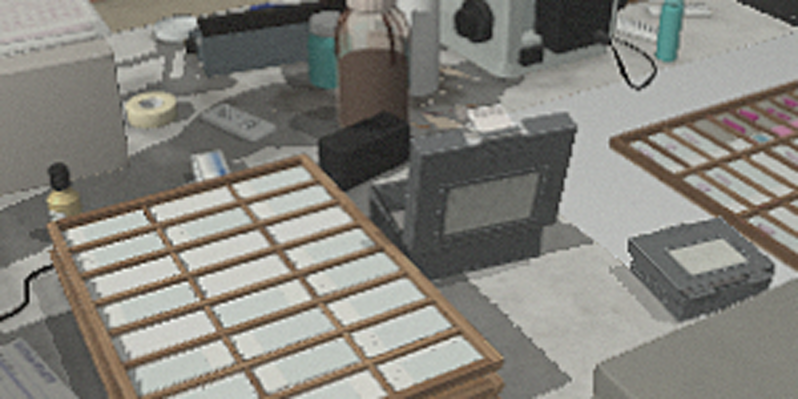

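```bash
cat > h.py <<'E'
import numpy as np, cv2
from station import readout, imaging, bot
def K(c):
    f=200/np.tan(np.radians(c['vertical_fov'])/2); return np.array([[f,0,c['cx']],[0,f,c['cy']],[0,0,1]])
def ray(c,uv):
    f=K(c)[0,0]; d=np.array([(uv[0]-c['cx'])/f,(uv[1]-c['cy'])/f]); p=d.copy()
    for _ in range(20): p=d/(1+c['k1']*(p@p))
    v=c['R'].T@np.array([p[0],p[1],1]); return -c['R'].T@c['t'], v/np.linalg.norm(v)
def onz(c,uv,z):
    o,v=ray(c,uv); return o+v*(z-o[2])/v[2]
def tri(c1,a,c2,b):
    o1,v1=ray(c1,a);o2,v2=ray(c2,b)
    s=np.linalg.lstsq(np.stack([v1,-v2],1),o2-o1,rcond=None)[0]
    p,q=o1+s[0]*v1,o2+s[1]*v2
    return (p+q)/2,np.linalg.norm(p-q)
def proj(c,X):
    p=c['R']@np.asarray(X)+c['t']; m=p[:2]/p[2]; r=m@m; f=K(c)[0,0]
    return m*(1+c['k1']*r)*f+[c['cx'],c['cy']]
def snap(n,fn):
    c=imaging.calibration(n); im=imaging.grab_frame(n); cv2.imwrite(fn,im[:,:,::-1]); np.save(fn+'.npy',c,allow_pickle=True); return c
def load(fn): return np.load(fn+'.npy',allow_pickle=True).item()
E
python3 - <<'E'
from h import *
np.set_printoptions(precision=4,suppress=True)
S=imaging.calibration('scene');D=imaging.calibration('side')
P=lambda x,y:(180+x/2.66,150+y/2.66)
for n,p,z in [("bottle base",(327,110),0),("brown R base",(400,50),0),("mailer",(145,100),.009),("mailer",(175,80),.009),("mailer",(230,110),.009),("mailer",(208,130),.009),("blackbox top",(285,152),.03),("bb",(350,102),.03),("bb",(375,115),.03),("bb",(315,165),.03),('cgb',(150,170),.023),('cgb',(180,160),.023),('cgb',(198,207),.023),('cgb',(165,215),.023),("knob",(525,145),0),("tray r",(285,185),.03),("tray br",(470,399),.03)]:
    print(n,onz(S,P(*p),z))
# white items & bottles top: scene bottle cap top (302,137), side (317,140)
print(tri(S,(302,137),D,(317,141)), tri(S,(320,117),D,(337,135)))
print('lidcorners',tri(S,P(405,238),D,P(410,135)),tri(S,P(562,180),D,P(577,120)))
print('lid bot',tri(S,P(395,318),D,P(413,278)),tri(S,P(525,262),D,P(541,240)))
E
```

```text
bottle base [0.6967 0.2605 0.    ]
brown R base [0.8119 0.2943 0.    ]
mailer [0.546  0.3715 0.009 ]
mailer [0.5854 0.3811 0.009 ]
mailer [0.6109 0.3085 0.009 ]
mailer [0.5787 0.2958 0.009 ]
blackbox top [0.617  0.2079 0.03  ]
bb [0.7057 0.2303 0.03  ]
bb [0.7157 0.2009 0.03  ]
bb [0.6315 0.1773 0.03  ]
cgb [0.5023 0.2664 0.023 ]
cgb [0.5319 0.2619 0.023 ]
cgb [0.5181 0.1993 0.023 ]
cgb [0.4885 0.2078 0.023 ]
knob [0.831  0.1069 0.    ]
tray r [0.5951 0.1716 0.03  ]
tray br [ 0.5975 -0.1043  0.03  ]
(array([0.7058, 0.2713, 0.1714]), np.float64(0.004167267757079993)) (array([0.8119, 0.3472, 0.1471]), np.float64(0.0021658456948208376))
lidcorners (array([ 0.5825, -0.033 ,  0.1662]), np.float64(0.0017721928867494385)) (array([ 0.7317, -0.0399,  0.1426]), np.float64(0.001676900860302863))
lid bot (array([ 0.6086,  0.0105, -0.0028]), np.float64(0.0034045486183313647)) (array([ 0.7309, -0.0111,  0.0089]), np.float64(0.002242487999438242))
```

>>> drive_tool:
  targets:
    - [-0.34,0,-3.8,0,0,0,100]
    - [-0.34,0,-3.8,0,0,0,100]
    - [-0.34,0,-3.8,0,0,0,100]
    - [-0.34,0,-3.8,0,0,0,100]
    - [-0.34,0,-3.8,0,0,0,100]
    - [-0.34,0,-3.8,0,0,0,100]
    - [-0.34,0,-3.8,0,0,0,100]
    - [-0.34,0,-3.8,0,0,0,100]
    - [-0.34,0,-3.8,0,0,0,100]
    - [-0.34,0,-3.8,0,0,0,100]
    - [-0.34,0,-3.8,0,0,0,100]
    - [-0.34,0,-3.8,0,0,0,100]
    - [0,0,0,0,0.16,0,100]
    - [0,0,0,0,0.16,0,100]
    - [0,0,0,0,0.16,0,100]
    - [0,0,0,0,0.16,0,100]
    - [0,0,0,0,0.16,0,100]
    - [0,0,0,0,0,0,100]

```text
clock: 3.1
eef_pos: [0.6066, 0.2728, 0.2386]
orientation: [[0.929, -0.0, -0.37], [0.37, -0.0, 0.929], [-0.0, -1.0, 0.0]]
contact_force: [0.2, 0.3, -0.1]
gripper_width: 0.0882
```

Run:
```python
from h import *
np.set_printoptions(precision=4,suppress=True)
snap('wrist','pics/c.png'); snap('scene','pics/c_s.png')
print([(x['p'],x['centre']) for x in imaging.recognise('mailer_center','wrist')])
s=readout.state(); print(s['clock'],s['eef_pos'],s['orientation'],s['contact_force'],s['joints'])
```

```text
[(0.76, [0.5775, 0.3542, 0.0112])]
3.25 [0.6066 0.2728 0.2387] [[ 0.9284 -0.0001 -0.3717]
 [ 0.3717 -0.      0.9284]
 [-0.0001 -1.      0.    ]] [-0.0495  0.1436  0.1119] [14.143  36.5281 57.5909 -0.0008 85.8879 -7.6759]
```

View pics/c.png

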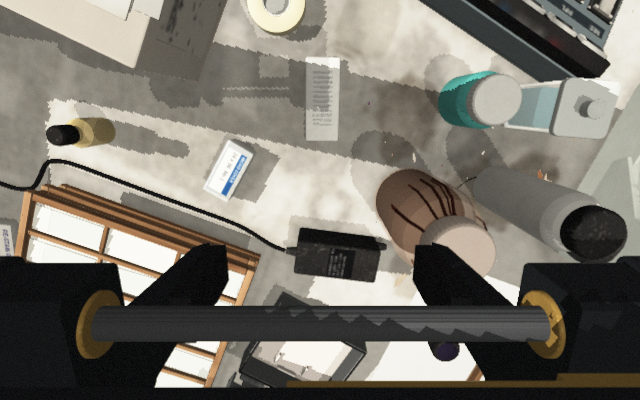

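Run:
```python
from h import *
np.set_printoptions(precision=4,suppress=True)
c=load('pics/c.png'); im=cv2.imread('pics/c.png')
cr=im[40:160,260:400]; cv2.imwrite('pics/c1.png',cv2.resize(cr,None,fx=5,fy=5,interpolation=cv2.INTER_CUBIC))
```

```text
(no output)
```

View pics/c1.png

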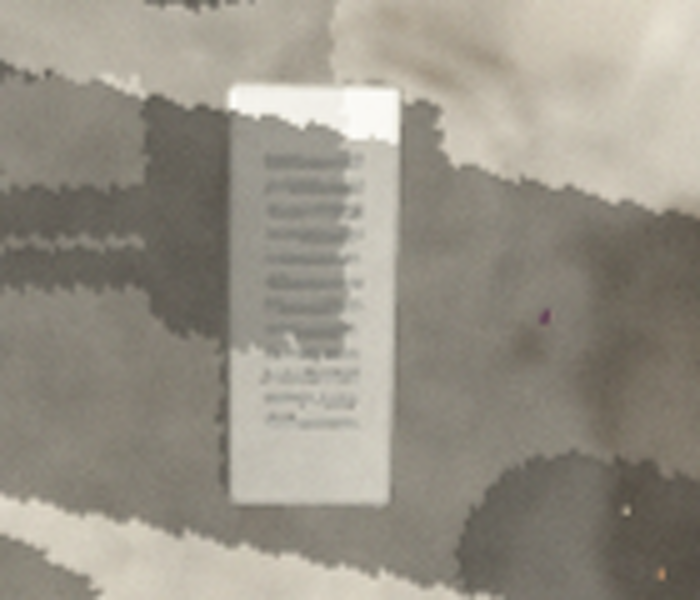

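View pics/c_s.png

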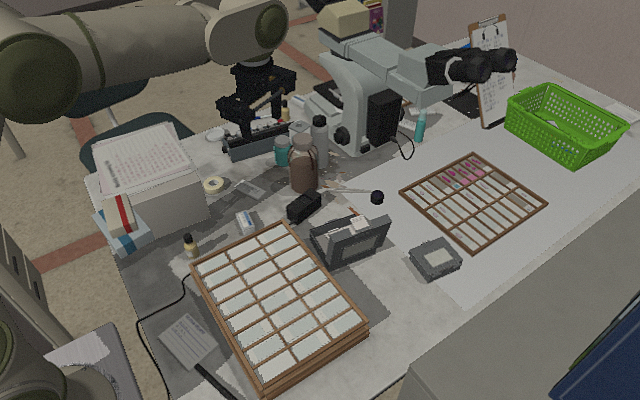

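Run:
```python
from h import *
np.set_printoptions(precision=4,suppress=True)
c=load('pics/c.png')
p=[onz(c,(260+x/5,40+y/5),.009) for x,y in [(230,88),(402,90),(388,503),(231,503)]]
p=np.array(p); print(p,p.mean(0)); 
print([np.linalg.norm(p[i]-p[(i+1)%4]) for i in range(4)])
l=(p[0]+p[1]-p[2]-p[3])/2; l/=np.linalg.norm(l); print('long',l,np.degrees(np.arctan2(l[1],l[0])))
s=readout.state(); R=s['orientation']; ctr=p.mean(0)
print('jaw yaw now',np.degrees(np.arctan2(R[1,0],R[0,0])))
print('needed',R.T@(ctr-s['eef_pos']))
```

```text
[[0.5479 0.3778 0.009 ]
 [0.5809 0.3906 0.009 ]
 [0.6104 0.3121 0.009 ]
 [0.5784 0.2993 0.009 ]] [0.5794 0.3449 0.009 ]
[np.float64(0.03535806635545643), np.float64(0.08391992922107477), np.float64(0.03443430751924154), np.float64(0.08429327520102324)]
long [-0.3575  0.9339  0.    ] 110.94642486665086
jaw yaw now 21.818970576300202
needed [0.0016 0.2297 0.0771]
```

>>> drive_tool:
  targets:
    - [0.05,0,2.6,0,0.015,0,75]
    - [0.05,0,2.6,0,0,0,75]
    - [0.05,0,2.6,0,0,0,75]
    - [0,3,0,0,0,0,75]
    - [0,3,0,0,0,0,75]
    - [0,3,0,0,0,0,75]
    - [0,3,0,0,0,0,75]
    - [0,3,0,0,0,0,75]
    - [0,3,0,0,0,0,75]
    - [0,2,0,0,0,0,75]
    - [0,1.5,0,0,0,0,75]
    - [0,1.0,0,0,0,0,75]
    - [0,0.5,0,0,0,0,75]
    - [0,0,0,0,0,0,75]

```text
clock: 5.0
eef_pos: [0.5801, 0.3462, 0.0089]
orientation: [[0.935, 0.0, -0.355], [0.355, 0.0, 0.935], [0.0, -1.0, -0.0]]
contact_force: [-0.1, 0.4, 0.6]
gripper_width: 0.0661
```

Run:
```python
from h import *
np.set_printoptions(precision=4,suppress=True)
snap('wrist','pics/d.png'); s=readout.state(); print(s['clock'],s['eef_pos'],s['contact_force'])
```

```text
5.05 [0.5802 0.3462 0.0093] [-0.3638 -0.7109 -0.0184]
```

View pics/d.png

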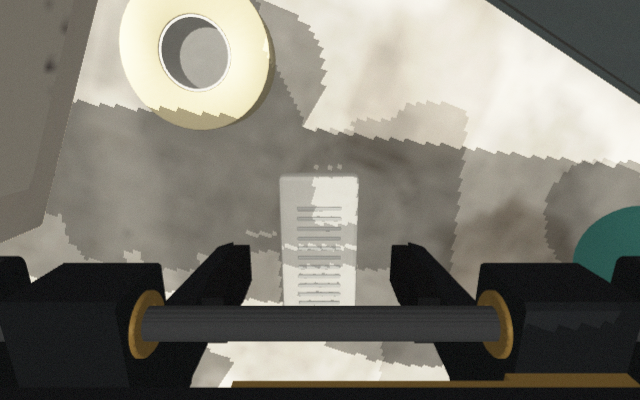

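Run:
```python
from h import *
np.set_printoptions(precision=4,suppress=True)
c=load('pics/d.png'); s=readout.state(); R=s['orientation']
for p in [(280,177),(358,176),(284,300),(356,300)]: print((R.T@(onz(c,p,.009)-s['eef_pos'])))
```

```text
[-0.0186  0.0002  0.0419]
[0.0156 0.0003 0.0424]
[-0.0186  0.0002 -0.0193]
[ 0.0166  0.0003 -0.0193]
```

>>> drive_tool:
  newtons: 20
  targets:
    - [0,0.25,0,0,0,0,75]
    - [0,0.25,0,0,0,0,75]
    - [0,0,0,0,0,0,35]
    - [0,0,0,0,0,0,25]
    - [0,0,0,0,0,0,25]
    - [0,0,0,0,0,0,25]
    - [0,0,0,0,0,0,25]

```text
clock: 5.92
eef_pos: [0.58, 0.3461, 0.0038]
orientation: [[0.935, 0.0, -0.355], [0.355, 0.0, 0.935], [0.0, -1.0, -0.0]]
contact_force: [1.4, 0.7, -0.1]
gripper_width: 0.0358
```

>>> drive_tool:
  targets:
    - [0,-1.5,0,0,0,0,25]
    - [0,-3,0,0,0,0,25]
    - [0,-3,0,0,0,0,25]
    - [0,-3,0,0,0,0,25]
    - [0,-3,0,0,0,0,25]
    - [0,-3,0,0,0,0,25]
    - [0,-3,0,0,0,0,25]
    - [0,-3,0,0,0,0,25]
    - [0,-1,0,0,0,0,25]

```text
clock: 7.05
eef_pos: [0.5803, 0.3463, 0.2415]
orientation: [[0.935, 0.004, -0.355], [0.355, 0.001, 0.935], [0.004, -1.0, 0.0]]
contact_force: [1.0, -1.2, -0.2]
gripper_width: 0.0357
```

>>> drive_tool:
  targets:
    - [-0.6,0,-3.8,0,0,0,25]
    - [-0.6,0,-3.8,0,0,0,25]
    - [-0.6,0,-3.8,0,0,0,25]
    - [-0.6,0,-3.8,0,0,0,25]
    - [-0.6,0,-3.8,0,0,0,25]
    - [-0.6,0,-3.8,0,0,0,25]
    - [-0.6,0,-3.8,0,0,0,25]
    - [-0.6,0,-3.8,0,0,0,25]
    - [-0.6,0,-3.8,0,0,0,25]
    - [-0.6,0,-3.8,0,0,0,25]
    - [0,0,0,0,0.144,0,25]
    - [0,0,0,0,0.144,0,25]
    - [0,0,0,0,0.144,0,25]
    - [0,0,0,0,0.144,0,25]
    - [0,0,0,0,0,0,25]
    - [0,0,0,0,0,0,25]

```text
clock: 9.05
eef_pos: [0.6587, -0.0305, 0.2384]
orientation: [[0.978, -0.001, 0.209], [-0.209, 0.0, 0.978], [-0.001, -1.0, -0.0]]
contact_force: [0.3, 0.0, -1.3]
gripper_width: 0.0357
```

Run:
```python
from h import *
np.set_printoptions(precision=4,suppress=True)
snap('wrist','pics/e.png'); s=readout.state(); print(s['clock'],s['eef_pos'],s['orientation'],s['contact_force'],s['gripper_width'])
for q in ["case","lid_edge","lid_hinge","catch_tongue","mailer_center"]:
    print(q,[(x['p'],x['centre']) for x in imaging.recognise(q,'wrist')])
```

```text
9.1 [ 0.6587 -0.0304  0.2385] [[ 0.9779 -0.0004  0.2092]
 [-0.2092  0.0001  0.9779]
 [-0.0004 -1.      0.    ]] [-0.2359 -0.342  -0.0912] 0.03552410234307345
case [(0.76, [0.8164, -0.1107, 0.0372])]
lid_edge [(0.67, [0.6653, -0.0269, 0.1062]), (0.67, [0.8179, -0.111, 0.0327])]
lid_hinge [(0.67, [0.8124, -0.1086, 0.0365]), (0.6, [0.6735, 0.0218, 0.012])]
catch_tongue [(0.59, [0.6756, 0.0219, 0.0124]), (0.45, [0.8141, -0.0709, 0.0243])]
mailer_center [(0.7, [0.6604, -0.0113, 0.2445])]
```

View pics/e.png

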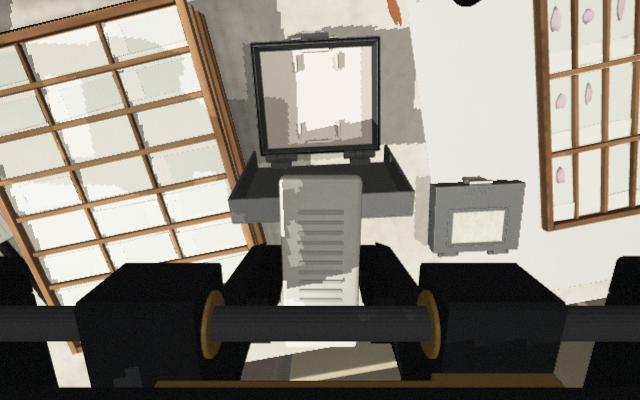

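Run:
```python
import cv2
im=cv2.imread('pics/e.png')[20:170,230:420]; cv2.imwrite('pics/e1.png',cv2.resize(im,None,fx=4,fy=4,interpolation=cv2.INTER_CUBIC))
```

```text
(no output)
```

View pics/e1.png

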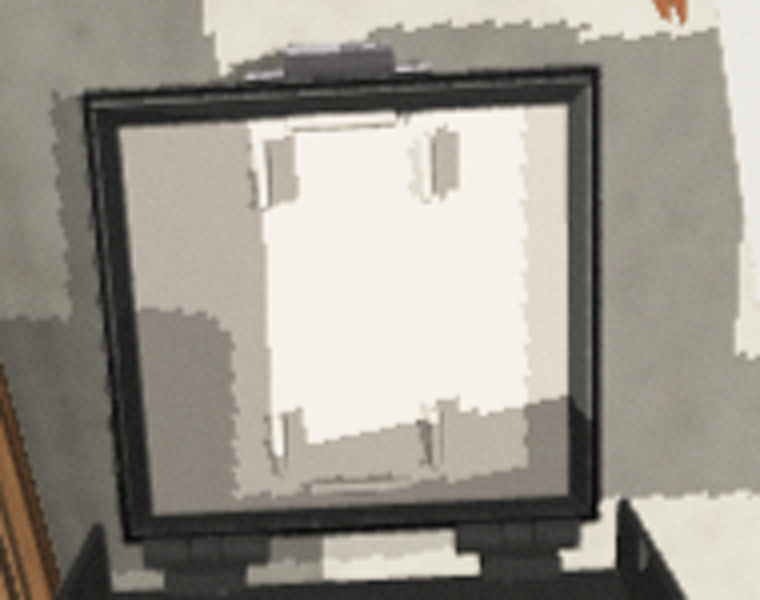

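Run:
```python
from h import *
from scipy.optimize import least_squares
np.set_printoptions(precision=4,suppress=True)
c=load('pics/e.png')
P=lambda x,y:(230+x/4,20+y/4)
rim=[(85,92),(598,68),(600,520),(128,540)]
q=np.array([onz(c,P(*p),.036) for p in rim]); print(q); print([np.linalg.norm(q[i]-q[(i+1)%4]) for i in range(4)])
# inner rim corners floor z~.006: 
fl=np.array([onz(c,P(*p),.006) for p in [(120,125),(568,105),(568,495),(152,514)]]); print(fl,[np.linalg.norm(fl[i]-fl[(i+1)%4]) for i in range(4)])
# case frame: corners (x front=-): front-left pic = (-54, ?)
# image up = +tool z = +y world=front => x=-54. image right=world +x ; case y = z cross x ; x=-worldy -> y = worldx
obj=np.array([(-54,-62,36),(-54,62,36),(54,62,36),(54,-62,36)])/1000.
obf=np.array([(-50,-58,6),(-50,58,6),(50,58,6),(50,-58,6)])/1000.
imgp=np.array([P(*p) for p in rim]); imgf=np.array([P(*p) for p in [(120,125),(568,105),(568,495),(152,514)]])
def X(v,o):
    x,y,a=v; R=np.array([[np.cos(a),-np.sin(a),0],[np.sin(a),np.cos(a),0],[0,0,1]]); return o@R.T+[x,y,0]
for sel in ['rim','both']:
    O,I=(obj,imgp) if sel=='rim' else (np.r_[obj,obf],np.r_[imgp,imgf])
    f=lambda v:(np.array([proj(c,p) for p in X(v,O)])-I).ravel()
    r=least_squares(f,[.67,.04,-1.7]); print(sel,r.x,np.degrees(r.x[2]),r.fun.reshape(-1,2))
v=r.x; 
# ribs for check: inner edges of the bay: project predicted bay corners
bay=np.array([(-46.5,-19.5,12),(-46.5,19.5,12),(42.5,19.5,12),(42.5,-19.5,12)])/1000
print([((proj(c,p)-[230,20])*4).round() for p in X(v,bay)])
bay[:,2]=.006
print([((proj(c,p)-[230,20])*4).round() for p in X(v,bay)])
```

```text
[[ 0.6205  0.1086  0.036 ]
 [ 0.7396  0.0886  0.036 ]
 [ 0.7231 -0.0159  0.036 ]
 [ 0.6035  0.0043  0.036 ]]
[np.float64(0.12078475937035635), np.float64(0.10575816590638346), np.float64(0.12132970351190277), np.float64(0.10573223647632214)]
[[ 0.6227  0.1052  0.006 ]
 [ 0.7364  0.0858  0.006 ]
 [ 0.7199 -0.012   0.006 ]
 [ 0.6059  0.0068  0.006 ]] [np.float64(0.11530488970923342), np.float64(0.09923989109078311), np.float64(0.11555768683515842), np.float64(0.09976178797949178)]
rim [ 0.6716  0.0461 -1.7345] -99.37753810010669 [[-1.5485 -0.6889]
 [ 1.9449 -1.331 ]
 [ 0.9952  1.117 ]
 [-1.4466  1.6315]]
both [ 0.6714  0.0463 -1.736 ] -99.46731416487661 [[-1.6597 -0.8977]
 [ 1.8529 -1.3147]
 [ 0.7459  1.1381]
 [-1.7103  1.4643]
 [-0.2816  0.1163]
 [ 0.3852 -0.3278]
 [ 0.5274  0.4031]
 [ 0.1523  0.2981]]
[array([267., 129.]), array([421., 122.]), array([431., 478.]), array([288., 484.])]
[array([269., 133.]), array([420., 126.]), array([430., 475.]), array([289., 482.])]
```

Run:
```python
from h import *
import cv2
np.set_printoptions(precision=4,suppress=True)
c=load('pics/e.png'); s=readout.state(); R=s['orientation']
im=cv2.imread('pics/e.png')[160:310,230:420]; cv2.imwrite('pics/e2.png',cv2.resize(im,None,fx=4,fy=4,interpolation=cv2.INTER_CUBIC))
```

```text
(no output)
```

View pics/e2.png

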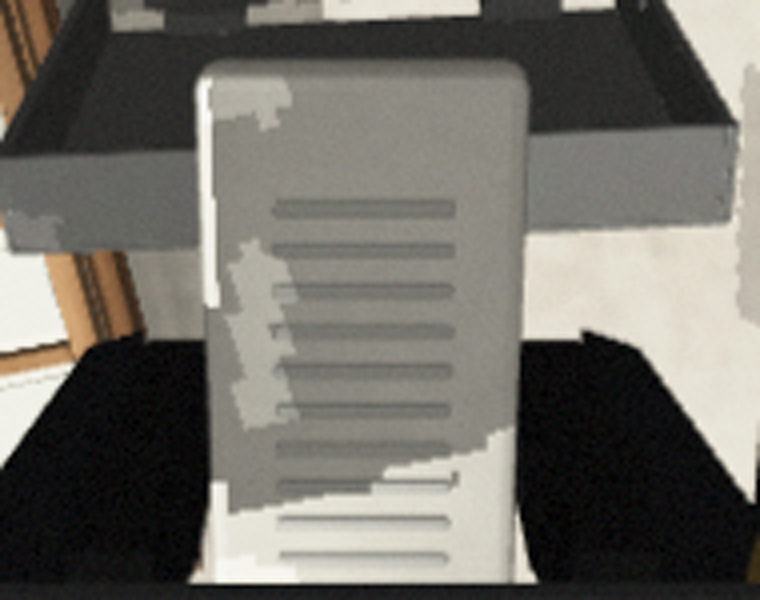

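Run:
```python
from h import *
np.set_printoptions(precision=4,suppress=True)
c=load('pics/e.png'); s=readout.state(); R=s['orientation']
for p in [(197,75),(529,80),(212,500),(518,500),(360,60),(360,78)]:
    print(p,(R.T@(onz(c,(230+p[0]/4,160+p[1]/4),s['eef_pos'][2]+.0042)-s['eef_pos'])))
```

```text
(197, 75) [-0.0187 -0.0042  0.0415]
(529, 80) [ 0.0167 -0.0042  0.041 ]
(212, 500) [-0.0186 -0.0042 -0.0093]
(518, 500) [ 0.0173 -0.0042 -0.0092]
(360, 60) [-0.0014 -0.0042  0.0431]
(360, 78) [-0.0014 -0.0042  0.0412]
```

>>> drive_tool:
  targets:
    - [-0.08,0,2.66,0,0,0,25]
    - [-0.08,0,2.66,0,0,0,25]
    - [-0.07,0,2.66,0,0,0,25]
    - [0,0,0,0,-0.0455,0,25]
    - [0,2,0,0,0,0,25]
    - [0,2,0,0,0,0,25]
    - [0,2,0,0,0,0,25]
    - [0,2,0,0,0,0,25]
    - [0,2,0,0,0,0,25]
    - [0,2,0,0,0,0,25]
    - [0,2,0,0,0,0,25]
    - [0,1.5,0,0,0,0,25]
    - [0,1,0,0,0,0,25]
    - [0,0,0,0,0,0,25]
    - [0,0,0,0,0,0,25]

```text
clock: 11.22
eef_pos: [0.6738, 0.048, 0.0745]
orientation: [[0.986, 0.001, 0.167], [-0.167, -0.0, 0.986], [0.001, -1.0, 0.0]]
contact_force: [-0.8, 0.5, -0.5]
gripper_width: 0.0359
```

Run:
```python
from h import *
np.set_printoptions(precision=4,suppress=True)
snap('wrist','pics/f.png');snap('scene','pics/f_s.png'); s=readout.state(); print(s['clock'],s['eef_pos'],s['orientation'],s['contact_force'],s['gripper_width'])
im=cv2.imread('pics/f.png'); cv2.imwrite('pics/f1.png',cv2.resize(im[60:310,160:500],None,fx=2.3,fy=2.3,interpolation=cv2.INTER_CUBIC))
im=cv2.imread('pics/f_s.png'); cv2.imwrite('pics/f2.png',cv2.resize(im[140:280,270:430],None,fx=4,fy=4,interpolation=cv2.INTER_CUBIC))
```

```text
11.325 [0.6738 0.048  0.0745] [[ 0.986   0.0012  0.1667]
 [-0.1667 -0.0001  0.986 ]
 [ 0.0012 -1.      0.0001]] [ 0.5995 -0.3582 -0.94  ] 0.03564118769742647
```

View pics/f1.png

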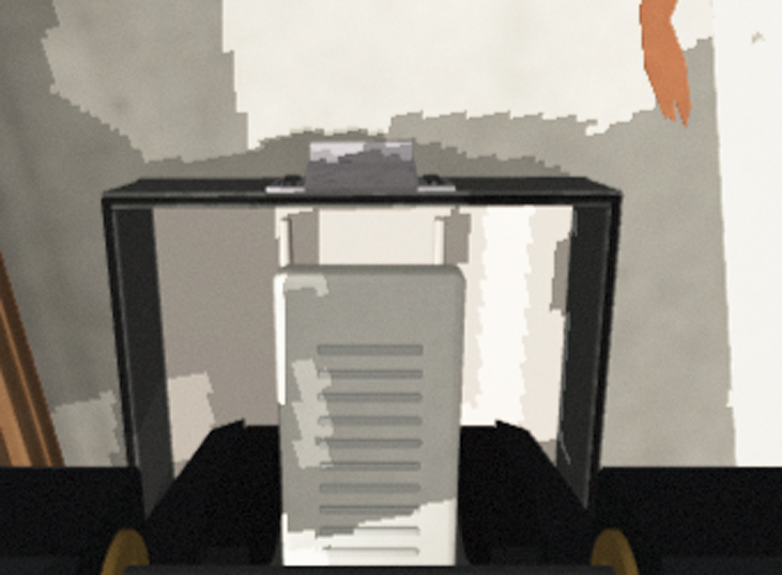

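View pics/f2.png

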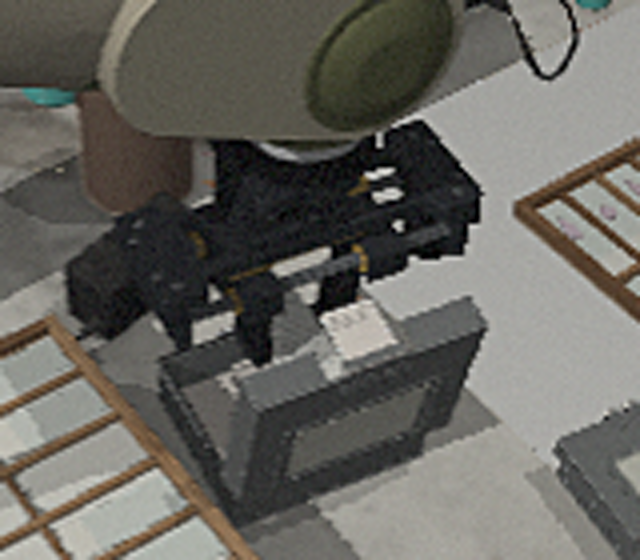

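Run:
```python
from h import *
np.set_printoptions(precision=4,suppress=True)
c=load('pics/f.png'); s=readout.state(); R=s['orientation']
P=lambda p:(160+p[0]/2.3,60+p[1]/2.3)
T=lambda p,z:(R.T@(onz(c,P(p),z)-s['eef_pos']))*1000
print('cam in tool',R.T@(-c['R'].T@c['t']-s['eef_pos']))
zt=s['eef_pos'][2]+.0042
print('mailer',T((275,285),zt),T((465,285),zt),T((283,560),zt),T((457,560),zt),'end',T((370,266),zt),T((370,278),zt))
print('rim front outer',T((103,196),.036),T((621,193),.036), 'inner',T((152,206),.036),T((578,203),.036))
print('rim back side',T((125,440),.036),T((601,440),.036))
print('ribs inner',T((290,240),.012),T((433,240),.012))
print('keeper',T((308,142),.036),T((414,142),.036))
```

```text
cam in tool [-0.001  -0.146   0.0717]
mailer [-18.4558  -4.2194  39.2714] [17.0014 -4.1758 39.2912] [-18.7049  -4.2246 -19.1561] [ 17.3969  -4.1802 -19.1488] end [-0.7336 -4.1973 42.8875] [-0.7308 -4.1975 40.6156]
rim front outer [-63.443   38.3852  50.9175] [58.2799 38.5348 51.6966] inner [-52.1062  38.3989  48.5844] [48.3508 38.5224 49.3534]
rim back side [-63.6368  38.3798 -11.344 ] [ 58.8527  38.5302 -11.2989]
ribs inner [-22.2239  62.4346  36.465 ] [16.3679 62.482  36.4885]
keeper [-15.0035  38.4457  63.3029] [ 9.4493 38.4758 63.3203]
```

Run:
```python
import cv2
im=cv2.imread('pics/f.png'); cv2.imwrite('pics/f3.png',cv2.resize(im[115:195,190:440],None,fx=3.2,fy=3.2*1.5,interpolation=cv2.INTER_CUBIC))
```

```text
(no output)
```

View pics/f3.png

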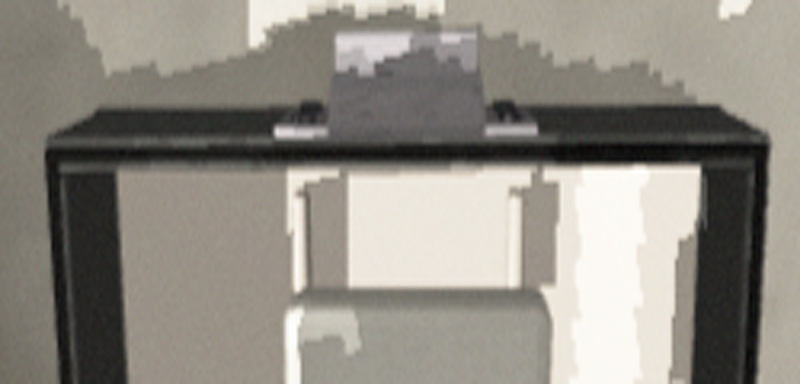

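>>> drive_tool:
  targets:
    - [-0.18,0,0.02,0,-0.004,0,25]
    - [0,1,0,0,0,0,25]
    - [0,1.5,0,0,0,0,25]
    - [0,1.5,0,0,0,0,25]
    - [0,1,0,0,0,0,25]
    - [0,0.5,0,0,0,0,25]
    - [0,0,0,0,0,0,25]
    - [0,0,0,0,0,0,25]

```text
clock: 12.32
eef_pos: [0.672, 0.0485, 0.0193]
orientation: [[0.987, 0.001, 0.163], [-0.163, -0.0, 0.987], [0.001, -1.0, 0.0]]
contact_force: [-0.6, 0.5, -0.6]
gripper_width: 0.0354
```

Run:
```python
from h import *
np.set_printoptions(precision=4,suppress=True)
snap('wrist','pics/g.png'); s=readout.state(); print(s['clock'],s['eef_pos'],s['orientation'],s['contact_force'],s['gripper_width'])
im=cv2.imread('pics/g.png'); cv2.imwrite('pics/g1.png',cv2.resize(im[80:280,190:450],None,fx=3,fy=3,interpolation=cv2.INTER_CUBIC))
```

```text
12.375 [0.672  0.0485 0.0192] [[ 0.9867  0.0009  0.1627]
 [-0.1627 -0.0001  0.9867]
 [ 0.0009 -1.      0.    ]] [ 0.2923 -0.6808 -0.9028] 0.03554862409943682
```

View pics/g1.png

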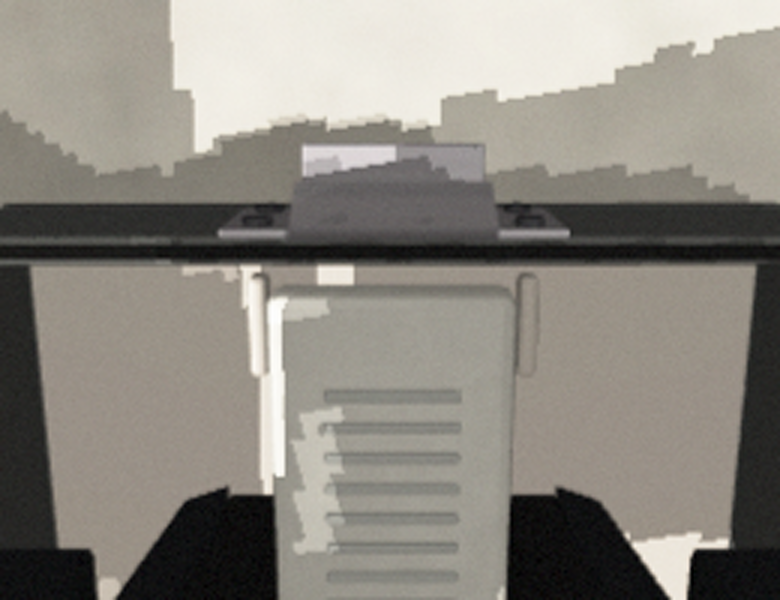

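Run:
```python
from h import *
np.set_printoptions(precision=4,suppress=True)
c=load('pics/g.png'); s=readout.state(); R=s['orientation']
P=lambda p:(190+p[0]/3,80+p[1]/3)
T=lambda p,z:(R.T@(onz(c,P(p),z)-s['eef_pos']))*1000
zt=s['eef_pos'][2]+.0042
print('mailer',T((267,305),zt),T((513,305),zt),T((278,590),zt),T((507,590),zt),'end',T((390,286),zt),T((390,298),zt))
print('ribs in',T((267,310),.012),T((517,310),.012),'ends',T((258,274),.012),T((258,376),.012),T((528,274),.012),T((528,376),.012))
print('rim in',T((200,262),.036),T((600,262),.036),'outer',T((200,240),.036),T((600,240),.036))
print('side in',T((55,545),.036),T((733,545),.036),T((32,268),.036),T((757,268),.036))
```

```text
mailer [-18.6746  -4.2153  40.2747] [16.4483 -4.1842 40.2955] [-18.4673  -4.2165  -4.9208] [17.0615 -4.185  -4.906 ] end [-1.1157 -4.1997 43.0434] [-1.1148 -4.1998 41.3047]
ribs in [-20.1287   7.2246  36.9481] [18.499   7.2588 36.9708] ends [-21.3185   7.2237  42.5841] [-21.8979   7.2227  26.3124] [19.9833  7.2603 42.6093] [20.6057  7.2604 26.3359]
rim in [-25.534  -16.7798  48.7062] [ 25.902  -16.7343  48.7379] outer [-25.3879 -16.7796  51.5461] [ 25.7375 -16.7343  51.5783]
side in [-47.8112 -16.8008   8.8232] [ 46.7762 -16.717    8.8654] [-47.2092 -16.7991  47.9132] [ 46.1784 -16.7163  47.9705]
```

>>> drive_tool:
  targets:
    - [0.01,0.2,0,0,0,0,25]
    - [0,0.2,0,0,0,0,25]
    - [0,0.2,0,0,0,0,25]
    - [0,0.15,0,0,0,0,25]
    - [0,0.1,0,0,0,0,25]
    - [0,0,0,0,0,0,25]
    - [0,0,0,0,0,0,25]

```text
clock: 13.25
eef_pos: [0.6718, 0.0485, 0.0103]
orientation: [[0.987, 0.0, 0.163], [-0.163, -0.0, 0.987], [0.0, -1.0, 0.0]]
contact_force: [0.0, -0.0, -0.4]
gripper_width: 0.0356
```

Run:
```python
from h import *
np.set_printoptions(precision=4,suppress=True)
snap('wrist','pics/i.png'); s=readout.state(); print(s['clock'],s['eef_pos'],s['contact_force'],s['gripper_width'])
im=cv2.imread('pics/i.png'); cv2.imwrite('pics/i1.png',cv2.resize(im[80:280,190:450],None,fx=3,fy=3,interpolation=cv2.INTER_CUBIC))
```

```text
13.3 [0.6718 0.0485 0.0103] [-0.0233  0.5474 -0.1507] 0.035571283706322745
```

View pics/i1.png

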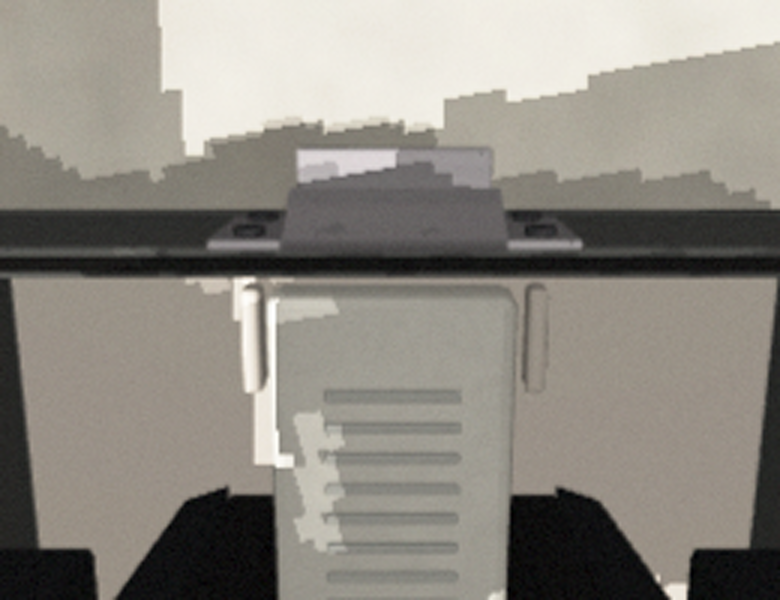

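>>> drive_tool:
  targets:
    - [0,0.05,0,0,0,0,25]
    - [0,0,0,0,0,0,42]
    - [0,0,0,0,0,0,48]
    - [0,0,0,0,0,0,55]
    - [0,0,0,0,0,0,55]
    - [0,-1,0,0,0,0,55]
    - [0,-2,0,0,0,0,55]
    - [0,-2,0,0,0,0,55]
    - [0,-2,0,0,0,0,55]
    - [0,-2,0,0,0,0,55]
    - [0,0,0,0,0,0,55]

```text
clock: 14.68
eef_pos: [0.6726, 0.0485, 0.1022]
orientation: [[0.987, 0.004, 0.163], [-0.163, -0.0, 0.987], [0.004, -1.0, 0.0]]
contact_force: [-0.3, -0.3, -0.7]
gripper_width: 0.0483
```

Run:
```python
from h import *
np.set_printoptions(precision=4,suppress=True)
snap('wrist','pics/j.png'); s=readout.state(); print(s['clock'],s['eef_pos'],s['contact_force'],s['gripper_width'])
im=cv2.imread('pics/j.png'); cv2.imwrite('pics/j1.png',cv2.resize(im[80:320,190:450],None,fx=2.5,fy=2.5,interpolation=cv2.INTER_CUBIC))
```

```text
14.725 [0.672  0.0485 0.1005] [-0.1011 -0.4728 -0.9602] 0.048688584468058224
```

View pics/j1.png

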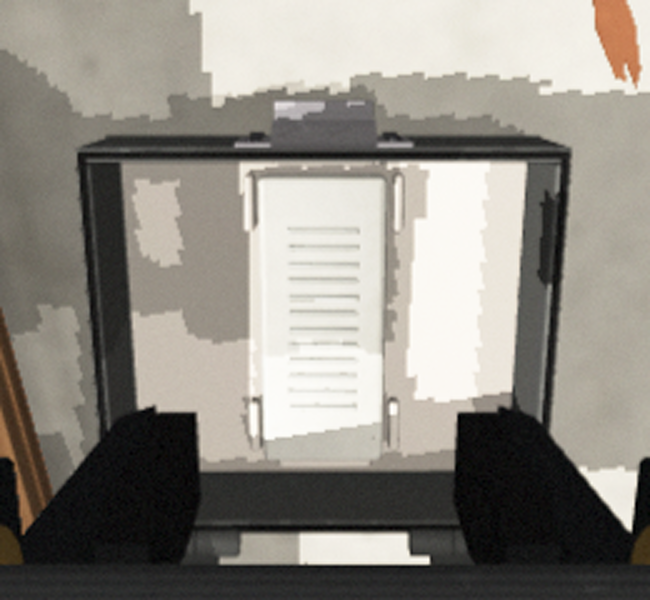

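>>> drive_tool:
  targets:
    - [0,-2.5,0,0,0,0,0]
    - [0,-2.5,0,0,0,0,0]
    - [0,-2.5,0,0,0,0,0]
    - [0,-2.5,0,0,0,0,0]
    - [0,0,-2.6,0,0,0,0]
    - [0,0,-2.6,0,0,0,0]
    - [0,0,-2.6,0,0,0,0]
    - [0,0,-2.6,0,0,0,0]
    - [0,0,-2.6,0,0,0,0]
    - [0,2,0,0,0,0,0]
    - [0,2,0,0,0,0,0]
    - [0,2,0,0,0,0,0]
    - [0,0.9,0,0,0,0,0]
    - [0,0,0,0,0,0,0]
    - [0,0,0,0,0,0,0]

```text
clock: 16.6
eef_pos: [0.6509, -0.0798, 0.1315]
orientation: [[0.987, 0.001, 0.163], [-0.163, -0.0, 0.987], [0.001, -1.0, -0.0]]
contact_force: [-0.6, 0.4, 0.1]
gripper_width: 0.0005
```

Run:
```python
from h import *
np.set_printoptions(precision=4,suppress=True)
snap('wrist','pics/k.png');snap('scene','pics/k_s.png');snap('side','pics/k_d.png'); s=readout.state(); print(s['clock'],s['eef_pos'],s['contact_force'],s['gripper_width'])
a=cv2.imread('pics/k.png'); b=cv2.imread('pics/k_s.png')[120:290,270:440]; d=cv2.imread('pics/k_d.png')[130:280,290:440]
cv2.imwrite('pics/k1.png',np.hstack([cv2.resize(b,(400,400),interpolation=cv2.INTER_CUBIC),cv2.resize(d,(400,400),interpolation=cv2.INTER_CUBIC)]))
```

```text
16.75 [ 0.6508 -0.0798  0.1314] [-0.5029 -0.5124 -0.4752] 0.000536632305757754
```

View pics/k1.png

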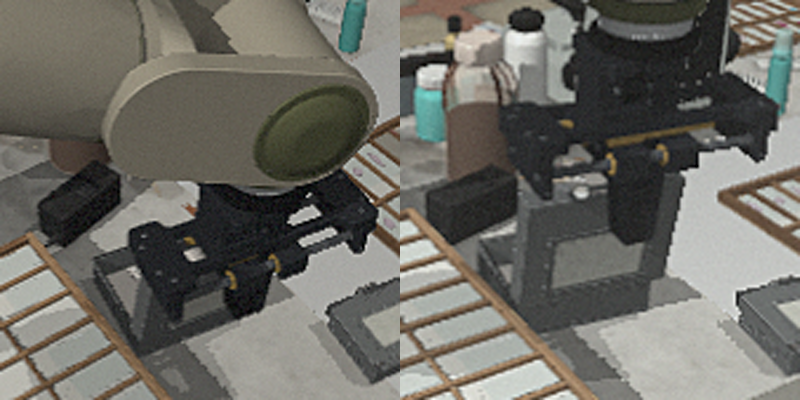

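View pics/k.png

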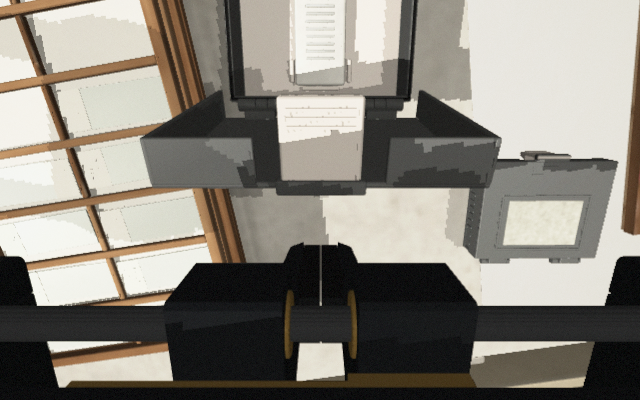

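```bash
python3 - <<'E'
from h import *
np.set_printoptions(precision=4,suppress=True)
c=load('pics/k.png'); s=readout.state(); R=s['orientation']
T=lambda p,z:(R.T@(onz(c,p,z)-s['eef_pos']))*1000
for z in (.143,.147,.151): print(T((150,187),z),T((495,187),z),T((320,195),z))
print(T((320,244),.131),T((285,262),.131),T((355,262),.131))
from scipy.optimize import brentq
E
python3 - <<'E'
import numpy as np
# tool path in (f rel bay, z): corner at s
hw=9
for th in [1.9,1.8,1.7,1.6,1.4,1.2,1.0,.8,.6,.5,.4,.3,.25,.2,.15,.1,.05,0]:
    s=110
    f=-58+s*np.cos(th)-10*np.sin(th); z=37+s*np.sin(th)+10*np.cos(th)
    print(th,round(f-hw,1),round(z,1))
E
```

```text
[-70.3885 -11.706   39.6677] [ 70.3895 -11.5654  39.7569] [ -1.0454 -11.6363  36.3362]
[-68.3224 -15.704   40.622 ] [ 68.268  -15.5676  40.7086] [ -1.042  -15.6364  37.3896]
[-66.2562 -19.7021  41.5763] [ 66.1465 -19.5699  41.6603] [ -1.0386 -19.6366  38.443 ]
[-1.0416  0.3673  9.5273] [-17.639    0.352    0.3079] [15.5695  0.3852  0.3228]
1.9 -112.0 137.9
1.8 -101.7 141.9
1.7 -91.1 144.8
1.6 -80.2 146.7
1.4 -58.2 147.1
1.2 -36.5 143.1
1.0 -16.0 135.0
0.8 2.5 122.9
0.6 18.1 107.4
0.5 24.7 98.5
0.4 30.4 89.0
0.3 35.1 79.1
0.25 37.1 73.9
0.2 38.8 68.7
0.15 40.3 63.3
0.1 41.5 57.9
0.05 42.4 52.5
0 43.0 47.0
```

Run:
```python
import numpy as np
W=[(-130,131.4),(-124,136),(-116,141),(-107,141),(-100,141),(-92,141),(-84,141)]
for th in np.linspace(1.55,0.3,22):
    s=np.interp(th,[.4,1.0,1.55],[110,106,104])
    W.append((-58+s*np.cos(th)-10*np.sin(th)-9, 37+s*np.sin(th)+10*np.cos(th)))
W=np.array(W)
# rounded cumulative
cur=W[0].copy(); 
for w in W[1:]:
    d=np.round((w-cur)/10,2); cur+=d*10; print([0,float(-d[1]),float(d[0]),0,0,0,0],cur.round(1))
```

```text
[0, -0.46, 0.6, 0, 0, 0, 0] [-124.  136.]
[0, -0.5, 0.8, 0, 0, 0, 0] [-116.  141.]
[0, -0.0, 0.9, 0, 0, 0, 0] [-107.  141.]
[0, -0.0, 0.7, 0, 0, 0, 0] [-100.  141.]
[0, -0.0, 0.8, 0, 0, 0, 0] [-92. 141.]
[0, -0.0, 0.8, 0, 0, 0, 0] [-84. 141.]
[0, -0.02, 0.92, 0, 0, 0, 0] [-74.8 141.2]
[0, -0.05, 0.62, 0, 0, 0, 0] [-68.6 141.7]
[0, -0.01, 0.63, 0, 0, 0, 0] [-62.3 141.8]
[0, 0.02, 0.62, 0, 0, 0, 0] [-56.1 141.6]
[0, 0.07, 0.63, 0, 0, 0, 0] [-49.8 140.9]
[0, 0.1, 0.62, 0, 0, 0, 0] [-43.6 139.9]
[0, 0.13, 0.62, 0, 0, 0, 0] [-37.4 138.6]
[0, 0.18, 0.6, 0, 0, 0, 0] [-31.4 136.8]
[0, 0.21, 0.6, 0, 0, 0, 0] [-25.4 134.7]
[0, 0.25, 0.59, 0, 0, 0, 0] [-19.5 132.2]
[0, 0.27, 0.58, 0, 0, 0, 0] [-13.7 129.5]
[0, 0.3, 0.56, 0, 0, 0, 0] [ -8.1 126.5]
[0, 0.34, 0.55, 0, 0, 0, 0] [ -2.6 123.1]
[0, 0.37, 0.53, 0, 0, 0, 0] [  2.7 119.4]
[0, 0.4, 0.51, 0, 0, 0, 0] [  7.8 115.4]
[0, 0.43, 0.48, 0, 0, 0, 0] [ 12.6 111.1]
[0, 0.47, 0.46, 0, 0, 0, 0] [ 17.2 106.4]
[0, 0.49, 0.43, 0, 0, 0, 0] [ 21.5 101.5]
[0, 0.52, 0.41, 0, 0, 0, 0] [25.6 96.3]
[0, 0.55, 0.37, 0, 0, 0, 0] [29.3 90.8]
[0, 0.57, 0.31, 0, 0, 0, 0] [32.4 85.1]
[0, 0.6, 0.27, 0, 0, 0, 0] [35.1 79.1]
```

>>> drive_tool:
  targets:
    - [0,-0.46,0.6,0,0,0,0]
    - [0,-0.5,0.8,0,0,0,0]
    - [0,0,0.9,0,0,0,0]
    - [0,0,0.7,0,0,0,0]
    - [0,0,0.8,0,0,0,0]
    - [0,0,0.8,0,0,0,0]
    - [0,-0.02,0.92,0,0,0,0]
    - [0,-0.05,0.62,0,0,0,0]
    - [0,0,0.63,0,0,0,0]
    - [0,0,0.62,0,0,0,0]

```text
clock: 18.0
eef_pos: [0.6627, -0.0065, 0.1409]
orientation: [[0.987, -0.0, 0.163], [-0.163, 0.0, 0.987], [-0.0, -1.0, -0.0]]
contact_force: [-0.5, -0.6, 0.2]
gripper_width: 0.0006
```

Run:
```python
from h import *
np.set_printoptions(precision=4,suppress=True)
snap('wrist','pics/l.png');snap('side','pics/l_d.png'); s=readout.state(); print(s['clock'],s['eef_pos'],s['contact_force'],s['gripper_width'])
a=cv2.imread('pics/l.png')[:,120:520]; d=cv2.imread('pics/l_d.png')[130:280,290:440]
cv2.imwrite('pics/l1.png',np.hstack([a,cv2.resize(d,(400,400),interpolation=cv2.INTER_CUBIC)]))
```

```text
18.1 [ 0.6627 -0.0061  0.141 ] [ 0.0658 -0.0391 -0.2327] 0.0005607033150482548
```

View pics/l1.png

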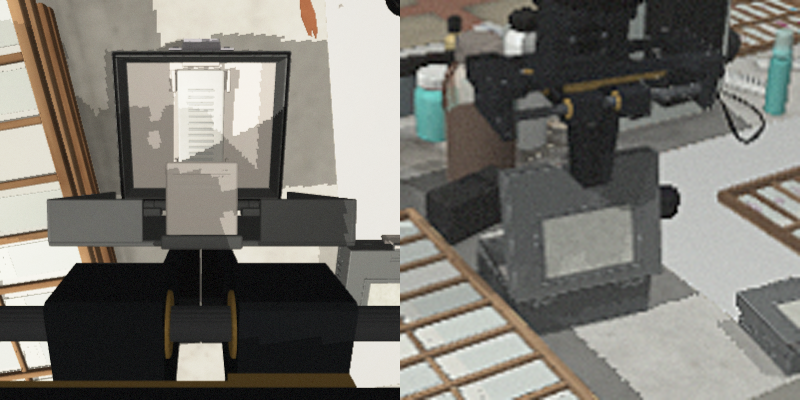

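>>> drive_tool:
  targets:
    - [0,0.07,0.63,0,0,0,0]
    - [0,0.1,0.62,0,0,0,0]
    - [0,0.13,0.62,0,0,0,0]
    - [0,0.18,0.6,0,0,0,0]
    - [0,0.21,0.6,0,0,0,0]
    - [0,0.25,0.59,0,0,0,0]
    - [0,0.27,0.58,0,0,0,0]
    - [0,0.3,0.56,0,0,0,0]
    - [0,0.34,0.55,0,0,0,0]
    - [0,0.37,0.53,0,0,0,0]
    - [0,0.4,0.51,0,0,0,0]
    - [0,0.43,0.48,0,0,0,0]
    - [0,0.47,0.46,0,0,0,0]

```text
clock: 19.73
eef_pos: [0.6746, 0.0658, 0.1055]
orientation: [[0.987, 0.0, 0.163], [-0.163, -0.0, 0.987], [0.0, -1.0, -0.0]]
contact_force: [0.3, -0.7, 0.5]
gripper_width: 0.0004
```

Run:
```python
from h import *
np.set_printoptions(precision=4,suppress=True)
snap('wrist','pics/m.png');snap('side','pics/m_d.png'); s=readout.state(); print(s['clock'],s['eef_pos'],s['contact_force'],s['gripper_width'])
d=s['eef_pos'][:2]-[.6718,.0485]; print('f',d@[.163,.987],'x',d@[.987,-.163])
a=cv2.imread('pics/m.png')[:,120:520]; d=cv2.imread('pics/m_d.png')[130:280,290:440]
cv2.imwrite('pics/m1.png',np.hstack([a,cv2.resize(d,(400,400),interpolation=cv2.INTER_CUBIC)]))
```

```text
19.825 [0.6744 0.0661 0.1051] [0.9391 0.0035 0.5853] 0.0004763734562183524
f 0.017782196718825586 x -0.00029616147880674347
```

View pics/m1.png

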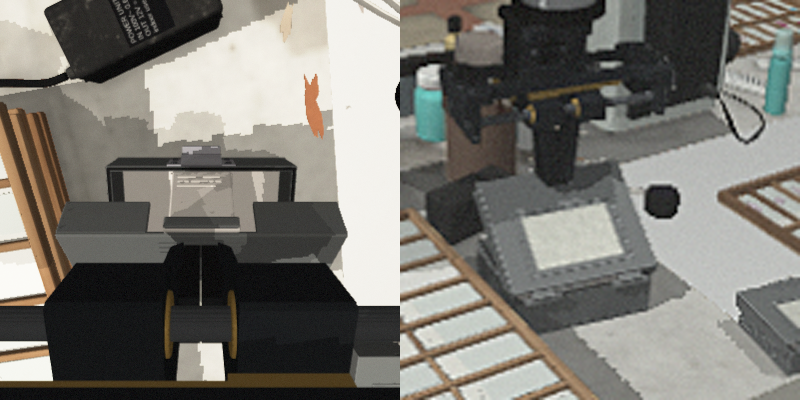

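>>> drive_tool:
  targets:
    - [0,0.37,0.38,0,0,0,0]
    - [0,0.52,0.41,0,0,0,0]
    - [0,0.55,0.37,0,0,0,0]
    - [0,0.57,0.31,0,0,0,0]
    - [0,0.6,0.27,0,0,0,0]
    - [0,0.52,0.2,0,0,0,0]
    - [0,0.4,0.13,0,0,0,0]
    - [0,0,0,0,0,0,0]

```text
clock: 20.82
eef_pos: [0.6778, 0.086, 0.0701]
orientation: [[0.987, -0.001, 0.163], [-0.163, 0.0, 0.987], [-0.001, -1.0, 0.0]]
contact_force: [-0.5, -0.7, 0.7]
gripper_width: 0.0005
```

Run:
```python
from h import *
np.set_printoptions(precision=4,suppress=True)
snap('wrist','pics/n.png');snap('side','pics/n_d.png'); s=readout.state(); print(s['clock'],s['eef_pos'],s['contact_force'],s['gripper_width'])
d=s['eef_pos'][:2]-[.6718,.0485]; print('f',d@[.163,.987],'x',d@[.987,-.163])
a=cv2.imread('pics/n.png')[:,120:520]; d=cv2.imread('pics/n_d.png')[130:280,290:440]
cv2.imwrite('pics/n1.png',np.hstack([a,cv2.resize(d,(400,400),interpolation=cv2.INTER_CUBIC)]))
```

```text
20.925 [0.6779 0.0859 0.0706] [ 0.3817 -0.5775  0.2779] 0.000621554434762579
f 0.0379324244095117 x -4.626763127632636e-05
```

View pics/n1.png

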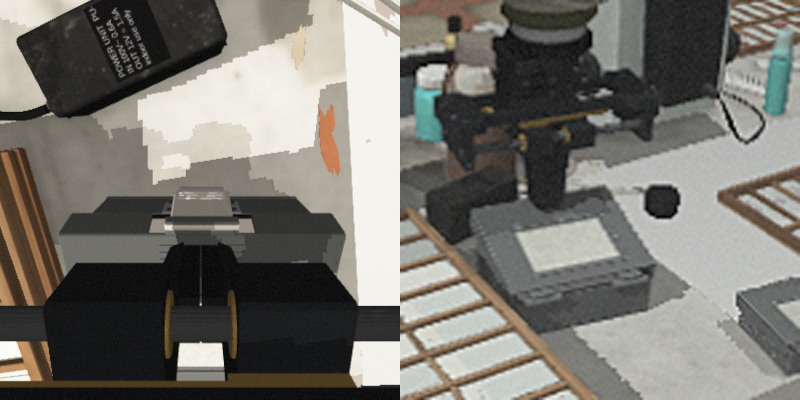

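>>> drive_tool:
  targets:
    - [0,0.15,0.05,0,0,0,0]
    - [0,0.15,0.05,0,0,0,0]
    - [0,0.1,0.03,0,0,0,0]
    - [0,0,0,0,0,0,0]

```text
clock: 21.42
eef_pos: [0.6781, 0.0872, 0.0664]
orientation: [[0.987, -0.0, 0.163], [-0.163, 0.0, 0.987], [-0.0, -1.0, -0.0]]
contact_force: [0.2, -0.9, 0.5]
gripper_width: 0.0003
```

>>> drive_tool:
  targets:
    - [0,0.1,0.03,0,0,0,0]
    - [0,0.1,0.03,0,0,0,0]

```text
clock: 21.68
eef_pos: [0.6783, 0.0878, 0.0645]
orientation: [[0.987, 0.0, 0.163], [-0.163, -0.0, 0.987], [0.0, -1.0, -0.0]]
contact_force: [-1.3, 0.1, 0.2]
gripper_width: 0.0002
```

>>> drive_tool:
  targets:
    - [0,0.05,0.01,0,0,0,0]
    - [0,0.05,0.01,0,0,0,0]

```text
clock: 21.92
eef_pos: [0.6783, 0.088, 0.0635]
orientation: [[0.987, 0.0, 0.163], [-0.163, -0.0, 0.987], [0.0, -1.0, -0.0]]
contact_force: [-0.2, -1.5, 1.4]
gripper_width: 0.0007
```

>>> drive_tool:
  targets:
    - [0,0.05,0.01,0,0,0,0]
    - [0,0.05,0.01,0,0,0,0]

```text
clock: 22.18
eef_pos: [0.6784, 0.0881, 0.0628]
orientation: [[0.987, 0.0, 0.163], [-0.163, -0.0, 0.987], [0.0, -1.0, -0.0]]
contact_force: [-1.1, -0.4, 3.2]
gripper_width: 0.0009
```

>>> drive_tool:
  targets:
    - [0,0.05,0.01,0,0,0,0]
    - [0,0.05,0.01,0,0,0,0]

```text
clock: 22.42
eef_pos: [0.6784, 0.0883, 0.0618]
orientation: [[0.987, 0.0, 0.163], [-0.163, -0.0, 0.987], [0.0, -1.0, -0.0]]
contact_force: [-2.0, -1.1, 4.5]
gripper_width: 0.0005
```

>>> drive_tool:
  targets:
    - [0,0.05,0.01,0,0,0,0]
    - [0,0.05,0.01,0,0,0,0]

```text
clock: 22.68
eef_pos: [0.6785, 0.0886, 0.0608]
orientation: [[0.987, 0.0, 0.163], [-0.163, -0.0, 0.987], [0.0, -1.0, 0.0]]
contact_force: [-1.8, -1.2, 5.5]
gripper_width: 0.0007
```

>>> drive_tool:
  targets:
    - [0,0.05,0.01,0,0,0,0]
    - [0,0.05,0.01,0,0,0,0]

```text
clock: 22.92
eef_pos: [0.6785, 0.0888, 0.0599]
orientation: [[0.987, 0.0, 0.163], [-0.163, -0.0, 0.987], [0.0, -1.0, -0.0]]
contact_force: [-2.6, 0.1, 6.4]
gripper_width: 0.0006
```

>>> drive_tool:
  targets:
    - [0,0.05,0.01,0,0,0,0]
    - [0,0.05,0.01,0,0,0,0]

```text
clock: 23.18
eef_pos: [0.6786, 0.089, 0.059]
orientation: [[0.987, 0.0, 0.163], [-0.163, -0.0, 0.987], [0.0, -1.0, 0.0]]
contact_force: [-3.6, -0.9, 7.0]
gripper_width: 0.0006
```

>>> drive_tool:
  targets:
    - [0,0.05,0.01,0,0,0,0]

```text
clock: 23.3
eef_pos: [0.6786, 0.0891, 0.0586]
orientation: [[0.987, 0.0, 0.163], [-0.163, -0.0, 0.987], [0.0, -1.0, -0.0]]
contact_force: [-3.8, -0.9, 7.7]
gripper_width: 0.0005
```

>>> drive_tool:
  targets:
    - [0,0.05,0.01,0,0,0,0]

```text
clock: 23.42
eef_pos: [0.6786, 0.0892, 0.0582]
orientation: [[0.987, 0.001, 0.163], [-0.163, -0.0, 0.987], [0.001, -1.0, -0.0]]
contact_force: [-3.3, -1.9, 8.1]
gripper_width: 0.0002
```

>>> drive_tool:
  targets:
    - [0,0.05,0,0,0,0,0]

```text
clock: 23.55
eef_pos: [0.6786, 0.0892, 0.0577]
orientation: [[0.987, 0.001, 0.163], [-0.163, -0.0, 0.987], [0.001, -1.0, 0.0]]
contact_force: [-4.0, -0.3, 9.2]
gripper_width: 0.0005
```

>>> drive_tool:
  targets:
    - [0,0.05,0,0,0,0,0]

```text
clock: 23.68
eef_pos: [0.6786, 0.0893, 0.0573]
orientation: [[0.987, 0.001, 0.163], [-0.163, 0.0, 0.987], [0.001, -1.0, 0.0]]
contact_force: [-3.5, -0.0, 8.3]
gripper_width: 0.0005
```

>>> drive_tool:
  targets:
    - [0,0.05,0,0,0,0,0]

```text
clock: 23.8
eef_pos: [0.6786, 0.0893, 0.056]
orientation: [[0.987, 0.001, 0.163], [-0.163, 0.0, 0.987], [0.001, -1.0, 0.0]]
contact_force: [0.3, 0.8, 0.0]
gripper_width: 0.0007
```

Force fell from ~9 N to 0 with a jump down: the click. I stop pressing and lift off.

>>> drive_tool:
  targets:
    - [0,-0.2,0,0,0,0,0]
    - [0,-0.5,0,0,0,0,0]
    - [0,-1.5,0,0,0,0,0]
    - [0,0,0,0,0,0,0]

```text
clock: 24.3
eef_pos: [0.6793, 0.0892, 0.08]
orientation: [[0.987, 0.003, 0.163], [-0.163, -0.0, 0.987], [0.003, -1.0, 0.0]]
contact_force: [-0.6, 1.0, 0.7]
gripper_width: 0.0003
```

Run:
```python
from h import *
np.set_printoptions(precision=4,suppress=True)
snap('wrist','pics/o.png');snap('side','pics/o_d.png'); s=readout.state(); print(s['clock'],s['eef_pos'],s['contact_force'],s['gripper_width'])
a=cv2.imread('pics/o.png')[:,120:520]; d=cv2.imread('pics/o_d.png')[130:280,290:440]
cv2.imwrite('pics/o1.png',np.hstack([a,cv2.resize(d,(400,400),interpolation=cv2.INTER_CUBIC)]))
```

```text
24.4 [0.6786 0.0892 0.0783] [ 0.0202 -0.5948 -0.1666] 0.0002928173510138019
```

View pics/o1.png

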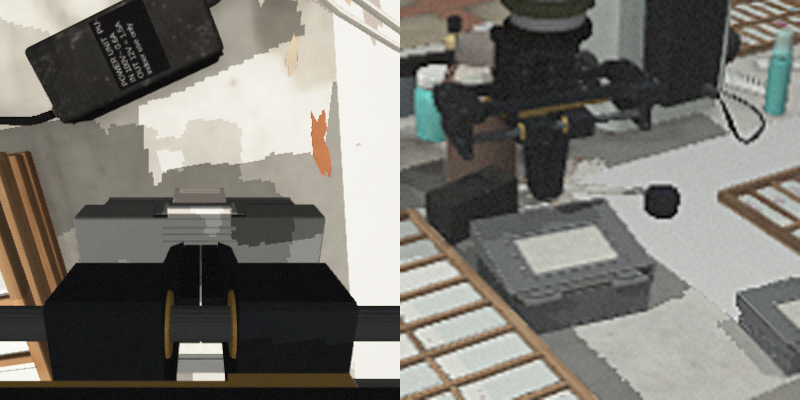

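>>> drive_tool:
  targets:
    - [0,-2.5,0,0,0,0,0]
    - [0,-2.5,0,0,0,0,0]
    - [0,-2.5,0,0,0,0,0]
    - [0,-2.5,0,0,0,0,0]
    - [0,-2.5,-2,0,0,0,0]
    - [0,-2.5,-3,0,0,0,0]
    - [0,0,-3,0,0,0,0]
    - [0,0,0,0,0,0,0]
    - [0,0,0,0,0,0,0]

```text
clock: 25.52
eef_pos: [0.6654, 0.011, 0.2275]
orientation: [[0.987, -0.001, 0.162], [-0.162, 0.001, 0.987], [-0.001, -1.0, 0.0]]
contact_force: [0.4, -0.1, -0.0]
gripper_width: 0.0004
```

Run:
```python
from h import *
np.set_printoptions(precision=4,suppress=True)
snap('wrist','pics/p.png');snap('side','pics/p_d.png');snap('scene','pics/p_s.png'); s=readout.state(); print(s['clock'],s['eef_pos'],s['contact_force'],s['gripper_width'])
for q in ['lid_edge','cover_glass_box','tape_roll']: print(q,[(x['p'],x['centre']) for x in imaging.recognise(q,'scene')],[(x['p'],x['centre']) for x in imaging.recognise(q,'wrist')])
a=cv2.imread('pics/p.png')[:,120:520]; d=cv2.imread('pics/p_d.png')[130:280,290:440]
cv2.imwrite('pics/p1.png',np.hstack([a,cv2.resize(d,(400,400),interpolation=cv2.INTER_CUBIC)]))
```

```text
25.675 [0.6655 0.0112 0.2277] [ 0.3854 -0.3326  0.4958] 0.0006720471942425468
lid_edge [(0.65, [0.6634, 0.0475, 0.0497]), (0.62, [0.8107, -0.1166, 0.0312]), (0.18, [0.6631, 0.0375, 0.0521])] [(0.66, [0.8256, -0.1049, 0.0348]), (0.61, [0.675, 0.0518, 0.0566])]
cover_glass_box [(0.86, [0.5135, 0.2223, 0.022])] [(0.69, [0.5076, 0.2037, 0.007])]
tape_roll [(0.52, [0.5031, 0.4061, 0.0184])] []
```

View pics/p1.png

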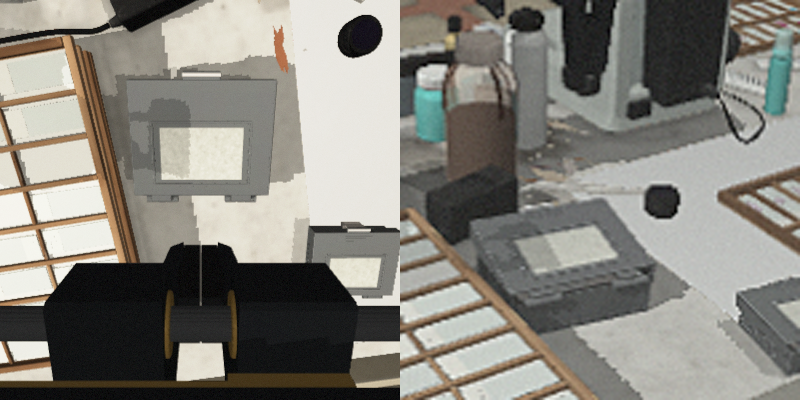

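View pics/p_s.png

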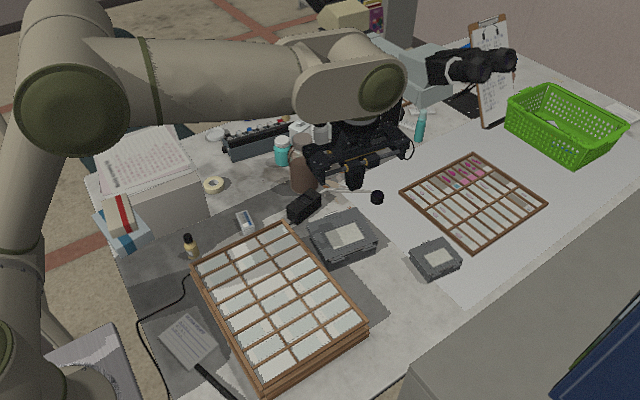

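```bash
python3 -c "
from station import bot
print(bot.finish_job())"
```

```text
the job is handed in; nothing more can be done
None
```

The mailer is in the bay and the lid is shut on its catch. I handed the job in at about 26 s of the 61 s allowed; the hand-in reports no verdict.

- **Mailer:** I identified it by size, measured at 35 x 84 mm. I gripped it across its 36 mm side and set it between the ribs. The wrist picture taken just after release showed it lying inside all the ribs, before the lid moved.
- **Lid:** I swung it down from behind with shut fingers and pressed its front edge in 0.5 mm steps. The force rose to about 9 N vertically (about 10 N in total). It then fell to 0 at TCP height 56 mm, and I stopped there and lifted off.
- **Last checks:** About 1.7 s after I lifted off, the side and wrist pictures still showed the lid shut, with the tool well clear. The recogniser put the cover glass box and tape roll within about 5 mm of their first positions in the scene camera. The wrist camera's reading for the box was about 20 mm off, but both scene pictures show it in the same place.
- **Not confirmed:** I could not read the tongue's angle directly, so the click rests on the force drop and the lid staying down. The mailer cannot be seen now that the lid is shut.

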